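# Change over the bench suction ports

### The arm

A 6-joint arm with a two-finger parallel gripper is mounted at the origin on the work surface. World frame = base frame: x ahead of the robot, y to its left, z up, the work surface at z = 0. Lengths are in m, angles in degrees, forces in N, time in s.
With the tool pointing down it reaches from about 0.3 to 0.825 m from the base axis. Payload 5.4 kg.
Tool frame: the origin (TCP) lies on the centre line of the jaws, within the pads' length; the fingertips stand 11 mm ahead of it and the grasp point (between the pads) lies 8 mm behind it; z points along the fingers, y is the line along which they close (so a half turn about z gives the same grasp; the last joint's range is limited). The gripper opens to 92 mm and grips with 3 to 60 N. Pads are 20 mm wide; open, the fingers measure 128 mm over their backs; the gripper's body (75 mm by 189 mm) begins 69 mm behind the grasp point.
Start: joints at [55.686, 9.076, 91.501, -0, 79.423, -12.038], TCP at [0.218, 0.532, 0.226] pointing down, gripper open.
Joint ranges: [-166.64, 166.64], [-54.1, 131.32], [10.49, 154.53], [-73.88, 253.88], [9.74, 151.15], [-171.62, 171.62]. Speed limits (degrees/s): [147.25, 147.25, 180, 180, 180, 180].

### API

Orientations are given as a 3x3 rotation matrix whose columns are the frame's x, y, z axes.
In Python, from bench import r gives the robot as it stands.
- The arm moves only by the tool apply_moves, never from a script. Its argument "deltas" is text: rows parted by semicolons, each of 5 numbers parted by spaces: the shift along the tool's x, y, z in m, then the turn about the tool's z in rad, then the finger opening in m, from 0 to 0.0919. A call has 1 to 12 rows; each row is the pose to reach, as a shift and turn from the pose commanded when the call began, along the tool's axes at that moment; what a row does not reach only later rows make up. A row lasts 1/10 s, in which the tool goes at most 50 mm and 8.59 degrees, less where a joint would pass 70% of its speed; a pose out of reach is approached as far as the arm can. A call with a gripper value outside its range is refused whole. The fingers move at their own pace and stop on an object; the grip force is fixed at half the most. Time passes only in rows, so rows that repeat a pose let the fingers close. It gives the time, the measured TCP pose, the force, the opening and the grip force at its end, in the units of the state.
- r.read_state(): the state, without advancing time (a new reading comes with each control period).
- r.read_camera(name): name is "scene" or "top"; returns a dict with "pixels" (480x640x3 uint8, red, green, blue), "fx", "fy", "cx", "cy" (pixels), "view" (4x4, takes a point from world to camera coordinates). Camera axes: x right, y up, looking along -z (the intrinsics and any distortion apply to the point x, -y, -z); pixel columns grow to the right and rows downward; lengths in m; the calibration is good to about 2 mm. A picture is of the moment at which its call begins. There is no depth.
- r.sign_off(): hands the job in; it is judged then, once.
The state is a dict: "clock": time; "qpos": joint angles; "dq": joint speeds; "joint_torque": joint torques, N m; "tcp_pos": TCP position; "ee_rot": TCP orientation; "force": force on the tool from outside, world axes, zero at the start; "wrist_torque": the same for the moment, N m; "opening": opening from 0.0 (shut) to 1.0 (fully open); "finger_force": force on a finger pad.
Only numpy, scipy, OpenCV 4.12 (cv2) and the standard library are available. Lean on these libraries where they do the work, as an engineer would, in place of code of your own. Each camera call takes 0.05 s, during which the arm holds its last target. There are 200 camera calls.

### The job

The extractor is running, so one of the two bench ports must always be open. Push the blue cover all the way open first, then push the red cover all the way shut; push on the sides of the coloured pads with the fingertips only, grasp nothing, and leave the other things on the bench where they are.

Things in the scene. Friction and masses are not known exactly. Their poses are not given: they have to be found in the camera images.
- blue_port: Suction port bolted to the bench, place and yaw vary: aluminium plate 150 x 240 (own y) x 10 mm, side rails to 20 mm high along y, low end bars. Origin: centre of its underside, on the bench. Hole 76 mm across, black inside, centred at own y = -50 mm; the cover slides along own y. Carries the blue cover.
- blue_cover (a joint): Opening of the blue cover, m: 0 = fully shut on its stop (over the hole), 0.100 = fully open on the other stop (hole bare). Opens towards blue_port's +y, takes about 3 N to move, stays where left, cannot be lifted out. Starts nearly or fully shut (0 to 0.012).
- blue_pad (a point): Centre of the blue hand pad's top, 50 mm above the bench; moves with the cover. Pad: blue square block 92 x 92 mm, 16 to 50 mm above the bench, square to the port, too wide to pinch; push its flat sides, 46 mm from its centre. Under it a steel plate 118 x 110 (y) x 4 mm. In blue_port's frame: x 0, y = -0.050 + joint, z 0.050.
- red_port: Suction port bolted to the bench, place and yaw vary: aluminium plate 150 x 240 (own y) x 10 mm, side rails to 20 mm high along y, low end bars. Origin: centre of its underside, on the bench. Hole 76 mm across, black inside, centred at own y = -50 mm; the cover slides along own y. Carries the red cover.
- red_cover (a joint): Opening of the red cover, m: 0 = fully shut on its stop (over the hole), 0.100 = fully open on the other stop (hole bare). Opens towards red_port's +y, takes about 3 N to move, stays where left, cannot be lifted out. Starts nearly or fully open (0.085 to 0.100).
- red_pad (a point): Centre of the red hand pad's top, 50 mm above the bench; moves with the cover. Pad: red square block 92 x 92 mm, 16 to 50 mm above the bench, square to the port, too wide to pinch; push its flat sides, 46 mm from its centre. Under it a steel plate 118 x 110 (y) x 4 mm. In red_port's frame: x 0, y = -0.050 + joint, z 0.050.
- offcut: Loose bystander: pale wood offcut, 60 x 42 x 30 mm tall. Origin: middle of its underside. Leave it where it is.
- tape: Loose bystander: yellow tape measure standing on edge, 65 x 36 x 62 mm tall. Origin: middle of its underside. Leave it where it is.
- glue: Loose bystander: white glue bottle, 64 mm across, 140 mm tall. Origin: middle of its underside. Leave it where it is.
- screw_jar: Loose bystander: glass jar with a red cap, 64 mm across, 80 mm tall. Origin: middle of its underside. Leave it where it is.
- mug: Loose bystander: blue mug, 80 mm across, 95 mm tall, handle at its own +y. Origin: middle of its underside. Leave it where it is.
- screwdriver: Loose bystander: screwdriver lying along its own x, about 200 mm long, handle to -x. Origin: middle of its underside. Leave it where it is.
- brush: Loose bystander: brush lying along its own x, about 200 mm long, handle to -x. Origin: middle of its underside. Leave it where it is.

How it is judged:
By the outcome, as a careful person would: the job done as asked, in the order asked, and still so for the second after the job is handed in, with the robot touching nothing.
It also fails if it takes over 48 s, if anything falls off the work surface, if the arm or the gripper's body presses on something with over 40 N, if the wrist force passes 120 N, or if a joint passes its speed limit or range.

## Working session

There is one attempt and no reset: what is moved stays moved. The work goes in short steps, Python scripts to look and compute and a tool call to move; the robot and the scene stay as the last step left them, time stands still between calls to the robot, and variables do not carry over. Pictures are saved under pics/ and viewed, at most 10 in all, crops included, and the job is handed in when it is done.

Besides the shell and the picture viewer there is one more tool, called after "Emit:" as name(argument=value, ...), one argument or row to a line, values as JSON. apply_moves: Moves the arm, as the interface text tells. Its arguments: {"type":"object","properties":{"deltas":{"type":"string"}},"required":["deltas"]}

```bash
mkdir -p pics; ls; python3 - <<'E'
from bench import r
import cv2,numpy as np,pickle
d={}
for n in("scene","top"):
    c=r.read_camera(n);d[n]=c
    cv2.imwrite(f"pics/{n}0.png",c["pixels"][:,:,::-1])
    print(n,{k:(np.round(v,3).tolist()) for k,v in c.items() if k!="pixels"})
pickle.dump(d,open("cams.pkl","wb"))
s=r.read_state();print(s["clock"],s["tcp_pos"],s["ee_rot"])
E
```

```text
pics
scene {'fx': 490.541, 'fy': 490.541, 'cx': 313.749, 'cy': 230.919, 'view': [[-0.48, 0.877, 0.014, 0.37], [-0.657, -0.371, 0.656, 0.26], [0.581, 0.306, 0.754, -1.553], [0.0, 0.0, 0.0, 1.0]]}
top {'fx': 501.218, 'fy': 501.218, 'cx': 321.288, 'cy': 244.043, 'view': [[0.007, -1.0, 0.013, -0.157], [0.997, 0.008, 0.071, -0.526], [-0.071, 0.013, 0.997, -1.493], [0.0, 0.0, 0.0, 1.0]]}
0.1 [0.21767372 0.53163819 0.22473198] [[-9.25368210e-01  3.79068261e-01 -9.63999471e-04]
 [ 3.79069302e-01  9.25367276e-01 -1.36706529e-03]
 [ 3.73842504e-04 -1.63046136e-03 -9.99998601e-01]]
```

View pics/scene0.png

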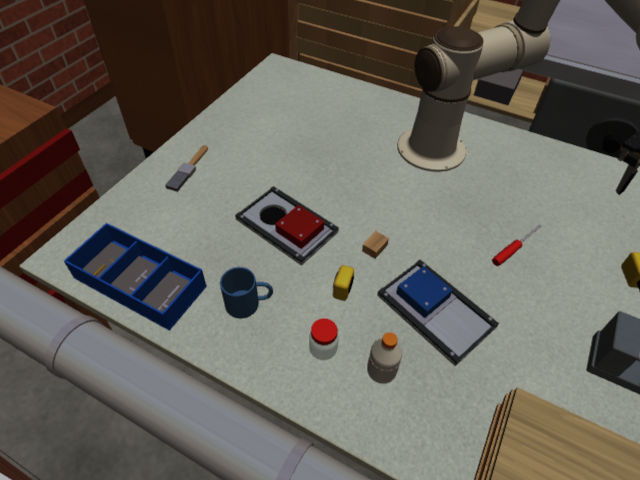

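View pics/top0.png

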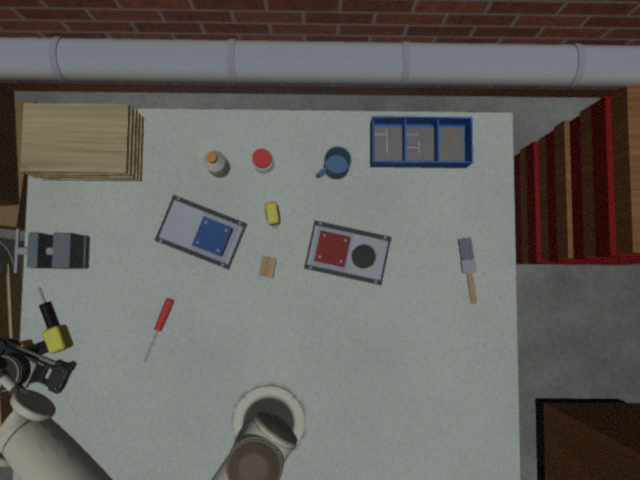

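The scene view shows the blue pad near (425,290) and the red pad near (299,226). In the top view, the blue pad is at (212,236) and opens to the left. The red pad is at (333,248), with its bare hole at (363,256) on the right. The offcut (268,266) and the tape (272,213) stand between the two ports.

```bash
cat > h.py <<'E'
import cv2,numpy as np
def ray(c,u,v):
    V=c["view"];d=np.array([(u-c["cx"])/c["fx"],-(v-c["cy"])/c["fy"],-1.])
    R=V[:3,:3];return -R.T@V[:3,3],R.T@d
def plane(c,u,v,z):
    o,d=ray(c,u,v);return o+d*(z-o[2])/d[2]
def tri(c1,p1,c2,p2):
    o1,d1=ray(c1,*p1);o2,d2=ray(c2,*p2)
    t=np.linalg.lstsq(np.c_[d1,-d2],o2-o1,rcond=None)[0]
    a,b=o1+d1*t[0],o2+d2*t[1];return (a+b)/2,np.linalg.norm(a-b)
def mask(c,col,win):
    h=cv2.cvtColor(c["pixels"],cv2.COLOR_RGB2HSV)
    if col=="blue": m=cv2.inRange(h,(105,130,60),(125,255,255))
    elif col=="red": m=cv2.inRange(h,(0,130,60),(8,255,255))|cv2.inRange(h,(172,130,60),(180,255,255))
    x0,y0,x1,y1=win;k=np.zeros_like(m);k[y0:y1,x0:x1]=m[y0:y1,x0:x1]
    cs=cv2.findContours(k,cv2.RETR_EXTERNAL,cv2.CHAIN_APPROX_NONE)[0]
    return max(cs,key=cv2.contourArea)
E
cat > m.py <<'E'
from h import *
import pickle,sys
d=pickle.load(open("cams.pkl","rb"));t,s=d["top"],d["scene"]
# opening direction in top pixels roughly: both to the left (+y world)
W={"blue":((160,190,250,275),(385,250,470,320)),"red":((305,220,350,275),(265,195,335,255))}
for col in W:
    ct,cs=mask(t,col,W[col][0]),mask(s,col,W[col][1])
    P=np.array([plane(t,*p[0],.05)[:2] for p in ct],np.float32)*1000
    (c,wh,a)=cv2.minAreaRect(P)
    a2=(a+45)%90-45   # own x direction angle mod 90
    print(col,"top rect centre",np.round(c,1),"size",np.round(wh,1),"yaw",round(a2,1),"area",cv2.contourArea(ct),cv2.contourArea(cs))
    Ps=np.array([plane(s,*p[0],.05)[:2] for p in cs],np.float32)*1000
    # extreme corners visible in both: use approx hull of the scene silhouette
    q=cv2.boxPoints(((c),wh,a))
    for k in q: 
        w=np.r_[k/1000,.05,1];x=s["view"]@w;print("  corner",np.round(k),"in scene",round(s["cx"]+s["fx"]*x[0]/-x[2]),round(s["cy"]-s["fy"]*x[1]/-x[2]))
    ap=cv2.approxPolyDP(cs,3,True)[:,0];print("  scene poly",ap.tolist())
    print("  top poly",cv2.approxPolyDP(ct,3,True)[:,0].tolist())
for n,u,v,z in [("offcut",268,266,.03),("tape",272,213,.06),("glue",211,156,.14),("jar",262,158,.08),("blueport c",201,232,.015),("redport c",348,252,.015),("hole",363,256,.01),("screwdriver",160,328,.01)]:
    print(n,np.round(plane(t,u,v,z),3))
for n in d:
    im=d[n]["pixels"][:,:,::-1]
    a=[im[190:275,150:250],im[215:290,300:400]] if n=="top" else [im[255:365,370:500],im[180:265,230:345]]
    cv2.imwrite(f"pics/c_{n}.png",np.hstack([cv2.resize(k,(400,400)) for k in a]))
E
python3 m.py
```

```text
blue top rect centre [545.7 170.7] size [87.8 85.2] yaw -20.9 area 766.0 1190.5
  corner [490. 145.] in scene 422 265
  corner [570. 115.] in scene 398 284
  corner [601. 197.] in scene 427 309
  corner [522. 227.] in scene 451 289
  scene poly [[421, 267], [398, 286], [428, 310], [451, 288]]
  top poly [[204, 218], [195, 239], [200, 242], [193, 243], [219, 254], [230, 228]]
red top rect centre [ 512.5 -184.7] size [86.1 86.1] yaw -12.1 area 783.5 882.0
  corner [ 461. -218.] in scene 298 205
  corner [ 546. -236.] in scene 276 223
  corner [ 564. -152.] in scene 301 240
  corner [ 479. -134.] in scene 323 221
  scene poly [[297, 205], [276, 224], [301, 241], [323, 221]]
  top poly [[321, 232], [315, 259], [342, 265], [349, 238]]
offcut [0.459 0.006 0.03 ]
tape [ 0.614 -0.007  0.06 ]
glue [0.763 0.16  0.14 ]
jar [0.774 0.023 0.08 ]
blueport c [0.561 0.211 0.015]
redport c [ 0.504 -0.234  0.015]
hole [ 0.492 -0.28   0.01 ]
screwdriver [0.272 0.327 0.01 ]
```

View pics/c_top.png

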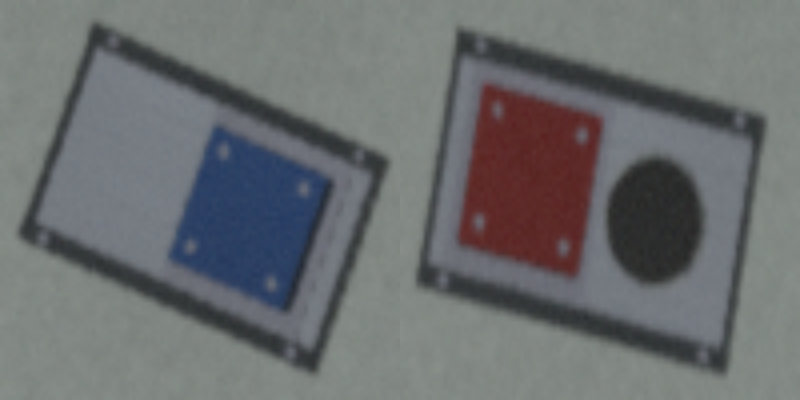

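The blue pad centre is (0.546, 0.171) with a yaw of about -21°. The red pad centre is (0.512, -0.185) with a yaw of about -12°. Projecting the 50 mm top corners into the scene view lands within 2 px, which confirms the height. I'll move above the point just short of the blue pad's shut-end side, with the fingers closed.

Emit:
apply_moves(
  deltas="-0.44 -0.286 0 -0.02 0;-0.44 -0.286 0 -0.02 0;-0.44 -0.286 0 -0.02 0;-0.44 -0.286 0 -0.02 0;-0.44 -0.286 0 -0.02 0;-0.44 -0.286 0 -0.02 0;-0.44 -0.286 0 -0.02 0;-0.44 -0.286 0 -0.02 0;-0.44 -0.286 0 -0.02 0;-0.44 -0.286 0 -0.02 0;-0.44 -0.286 0 -0.02 0;-0.44 -0.286 0 -0.02 0",
)

```text
clock: 1.3
tcp_pos: [0.5179, 0.0978, 0.2251]
ee_rot: [[-0.931, 0.365, -0.001], [0.365, 0.931, -0.001], [0.0, -0.001, -1.0]]
force: [-0.1, -0.1, -0.4]
opening: 0.004
finger_force: 0.0
```

Emit:
apply_moves(
  deltas="0 0 0.04 0 0;0 0 0.08 0 0;0 0 0.12 0 0;0 0 0.15 0 0;0 0 0.17 0 0;0 0 0.18 0 0;0 0 0.186 0 0;0 0 0.186 0 0;0 0 0.186 0 0",
)

```text
clock: 2.2
tcp_pos: [0.5176, 0.1008, 0.0408]
ee_rot: [[-0.933, 0.36, 0.002], [0.36, 0.933, -0.0], [-0.002, 0.001, -1.0]]
force: [0.2, -0.8, 0.4]
opening: 0.005
finger_force: 0.0
```

```bash
cat > look.py <<'E'
from bench import r
from h import *
import pickle,sys
n=sys.argv[1];d={k:r.read_camera(k) for k in("scene","top")};pickle.dump(d,open(n+".pkl","wb"))
a=[d["top"]["pixels"][190:290,150:400],d["scene"]["pixels"][180:370,230:500]]
cv2.imwrite(f"pics/{n}.png",np.vstack([cv2.resize(k,(640,296),interpolation=cv2.INTER_CUBIC) for k in a])[:,:,::-1])
s=r.read_state();print(s["clock"],s["tcp_pos"],s["force"])
E
python3 look.py a1
```

```text
2.3 [0.51770271 0.10065543 0.0408201 ] [ 0.04695813 -0.24737719 -0.40902548]
```

View pics/a1.png

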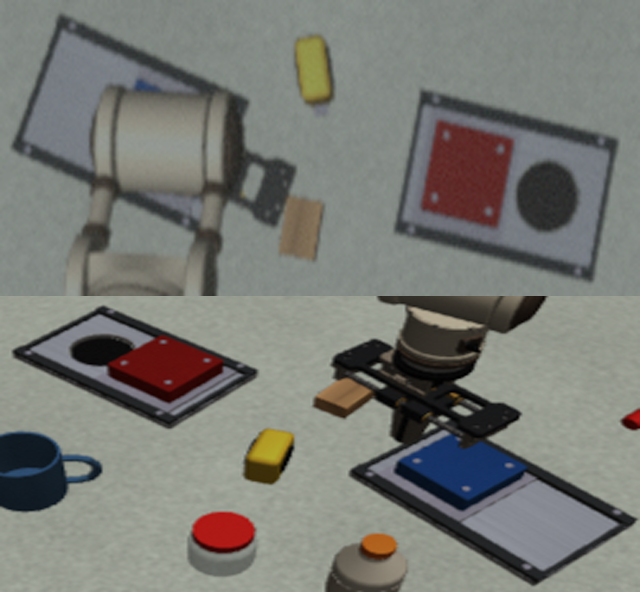

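The fingertips are down at the shut side of the blue pad (scene crop about (410,425)), clear of the offcut. Now I'll push along tool +y.

Emit:
apply_moves(
  deltas="0 0.006 0 0 0;0 0.014 0 0 0;0 0.023 0 0 0;0 0.032 0 0 0;0 0.041 0 0 0;0 0.050 0 0 0;0 0.059 0 0 0;0 0.068 0 0 0;0 0.077 0 0 0;0 0.085 0 0 0;0 0.090 0 0 0;0 0.090 0 0 0",
)

```text
clock: 3.5
tcp_pos: [0.5491, 0.1856, 0.0393]
ee_rot: [[-0.933, 0.36, -0.0], [0.36, 0.933, 0.001], [0.001, 0.001, -1.0]]
force: [-0.7, -0.5, -0.5]
opening: 0.006
finger_force: 0.0
```

Emit:
apply_moves(
  deltas="0 0.003 0 0 0;0 0.006 0 0 0;0 0.009 0 0 0;0 0.012 0 0 0;0 0.012 0 0 0",
)

```text
clock: 4.0
tcp_pos: [0.553, 0.1962, 0.0391]
ee_rot: [[-0.933, 0.36, -0.001], [0.36, 0.933, 0.0], [0.001, -0.0, -1.0]]
force: [-0.8, -0.5, -0.4]
opening: 0.004
finger_force: 0.7
```

Emit:
apply_moves(
  deltas="0 0.002 0 0 0;0 0.004 0 0 0;0 0.006 0 0 0;0 0.006 0 0 0",
)

```text
clock: 4.4
tcp_pos: [0.5554, 0.2016, 0.0394]
ee_rot: [[-0.933, 0.36, -0.0], [0.36, 0.933, 0.0], [0.001, -0.0, -1.0]]
force: [-0.9, -2.5, -1.3]
opening: 0.006
finger_force: 1.1
```

Emit:
apply_moves(
  deltas="0 0.002 0 0 0;0 0.004 0 0 0;0 0.006 0 0 0;0 0.006 0 0 0",
)

```text
clock: 4.8
tcp_pos: [0.5567, 0.2048, 0.0394]
ee_rot: [[-0.933, 0.36, -0.004], [0.36, 0.933, -0.005], [0.002, -0.006, -1.0]]
force: [-7.0, -11.4, 3.3]
opening: 0.006
finger_force: 6.6
```

```bash
python3 look.py a2
```

```text
4.9 [0.55666242 0.2047758  0.03934704] [ -7.90600103 -11.75675837   2.83914698]
```

View pics/a2.png

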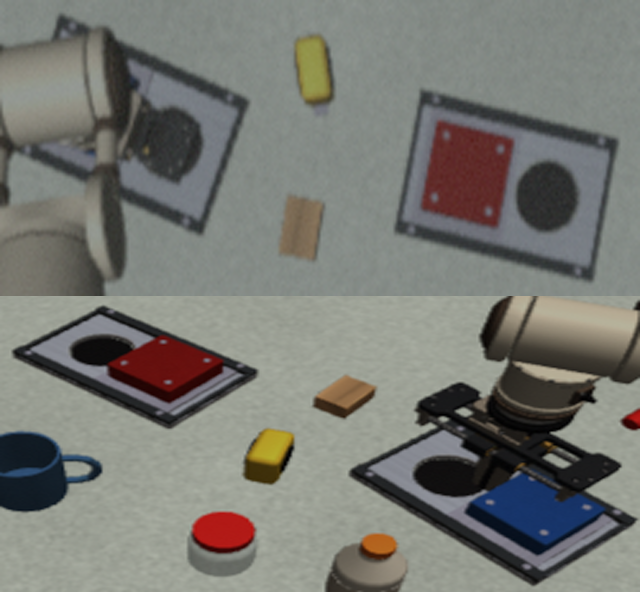

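The blue cover is on its stop: force rose to 14 N against about 3 N to slide, and the hole shows bare at (165,145) and (455,475). I'll back off, lift, and move towards red.

Emit:
apply_moves(
  deltas="0 -0.01 0 0 0;0 -0.025 0 0 0;0 -0.025 -0.03 0 0;0 -0.025 -0.07 0 0;0 -0.025 -0.11 0 0;0 -0.025 -0.15 0 0;0 -0.025 -0.15 0 0",
)

```text
clock: 5.6
tcp_pos: [0.5534, 0.1839, 0.1975]
ee_rot: [[-0.933, 0.361, 0.015], [0.361, 0.933, 0.002], [-0.013, 0.008, -1.0]]
force: [0.5, 0.1, 0.9]
opening: 0.004
finger_force: 0.0
```

```bash
python3 - <<'E'
from bench import r
import numpy as np
s=r.read_state();R=np.array(s["ee_rot"]);p=np.array(s["tcp_pos"])
print(p,R.T@(np.array([.528,-.110,p[2]])-p),R[:,1],s["force"])
E
```

```text
[0.55336263 0.18388614 0.19751138] [-0.08237301 -0.28324171 -0.00107051] [0.3606984  0.93265185 0.00756218] [0.51788422 0.14569549 0.90053334]
```

Emit:
apply_moves(
  deltas="-0.083 -0.283 0 -0.157 0;-0.083 -0.283 0 -0.157 0;-0.083 -0.283 0 -0.157 0;-0.083 -0.283 0 -0.157 0;-0.083 -0.283 0 -0.157 0;-0.083 -0.283 0 -0.157 0;-0.083 -0.283 0 -0.157 0;-0.083 -0.283 0 -0.157 0;-0.083 -0.283 0 -0.157 0;-0.083 -0.283 0 -0.157 0",
)

```text
clock: 6.6
tcp_pos: [0.5243, -0.1089, 0.1894]
ee_rot: [[-0.978, 0.208, 0.0], [0.208, 0.978, 0.0], [0.0, 0.0, -1.0]]
force: [0.6, 0.1, 0.8]
opening: 0.002
finger_force: 0.0
```

```bash
python3 - <<'E'
from bench import r
import numpy as np
s=r.read_state();R=np.array(s["ee_rot"]);p=np.array(s["tcp_pos"])
print(p,R.T@(np.array([.528,-.110,p[2]])-p),R[:,1],s["force"])
E
```

```text
[ 0.52429502 -0.10885746  0.18941846] [-3.86169070e-03 -3.45906545e-04 -2.89845385e-07] [2.08255392e-01 9.78074416e-01 3.56996795e-04] [0.64118578 0.12545585 0.76059845]
```

Next I'll descend to about z = 0.039 with a 4 mm lateral correction.

Emit:
apply_moves(
  deltas="-0.004 0 0.04 0 0;-0.004 0 0.08 0 0;-0.004 0 0.11 0 0;-0.004 0 0.13 0 0;-0.004 0 0.145 0 0;-0.004 0 0.15 0 0;-0.004 0 0.15 0 0;-0.004 0 0.15 0 0",
)

```text
clock: 7.4
tcp_pos: [0.5291, -0.1113, 0.0408]
ee_rot: [[-0.978, 0.21, 0.002], [0.21, 0.978, -0.001], [-0.002, -0.001, -1.0]]
force: [-0.2, -1.1, -0.4]
opening: 0.006
finger_force: 0.0
```

```bash
python3 look.py a3
```

```text
7.5 [ 0.52917257 -0.11148791  0.04095289] [-0.42530767 -0.58320115  0.10816362]
```

View pics/a3.png

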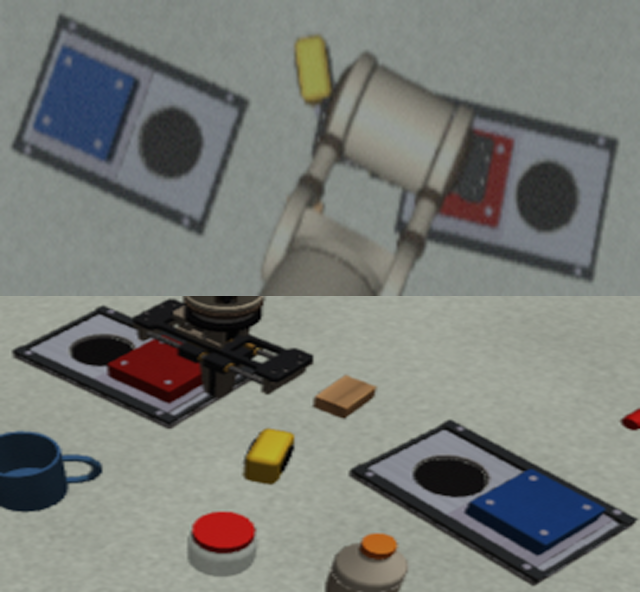

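The fingertips sit at red's open side (scene crop (215,375)), clear of the tape and offcut. The blue hole is bare at (170,143). I'll check blue's opening numerically before shutting red.

```bash
cat > j.py <<'E'
from h import *
import pickle,sys
# opening = pad centre minus hole centre along the port axis
def run(f,col,wp,wh,yaw):
    t=pickle.load(open(f,"rb"))["top"]
    c=np.array(cv2.minAreaRect(np.array([plane(t,*p[0],.05)[:2] for p in mask(t,col,wp)],np.float32)*1000)[0])
    a=np.radians(yaw);o=np.array([-np.sin(a),np.cos(a)])
    if wh:
        x0,y0,x1,y1=wh;g=cv2.cvtColor(t["pixels"],cv2.COLOR_RGB2GRAY)[y0:y1,x0:x1]
        k=max(cv2.findContours((g<75).astype(np.uint8),0,1)[0],key=cv2.contourArea)
        (u,v),rad=cv2.minEnclosingCircle(k);h=plane(t,u+x0,v+y0,.01)[:2]*1000
        print(col,c,"hole",h,"r",rad,"opening mm",(c-h)@o)
    else: print(col,c)
    return c,o
if __name__=="__main__":
    c0,o=run("cams.pkl","blue",(160,190,250,275),None,-21)
    c1,_=run("a3.pkl","blue",(150,190,215,275),(204,224,230,252),-21)
    print("blue travel",(c1-c0)@o)
    run("cams.pkl","red",(305,220,350,275),(351,242,378,270),-12.1)
E
python3 j.py
```

```text
blue [545.65612793 170.71646118]
blue [579.01873779 257.39596558] hole [543.43044154 165.44222423] r 11.938019752502441 opening mm 98.59991781582637
blue travel 92.87837876939646
red [ 512.5213623  -184.72286987] hole [ 492.11235133 -280.72569495] r 11.899206161499023 opening mm 98.14806059744727
```

Emit:
apply_moves(
  deltas="0 -0.006 0 0 0;0 -0.010 0 0 0;0 -0.010 0 0 0",
)

```text
clock: 7.8
tcp_pos: [0.5261, -0.1217, 0.04]
ee_rot: [[-0.977, 0.211, 0.001], [0.211, 0.977, -0.0], [-0.001, -0.0, -1.0]]
force: [0.1, 0.1, 1.0]
opening: 0.006
finger_force: 0.0
```

Blue is open on its stop, at about 0.099 measured. Now I'll push red shut.

Emit:
apply_moves(
  deltas="0 -0.006 0 0 0;0 -0.014 0 0 0;0 -0.023 0 0 0;0 -0.032 0 0 0;0 -0.041 0 0 0;0 -0.050 0 0 0;0 -0.059 0 0 0;0 -0.068 0 0 0;0 -0.077 0 0 0;0 -0.085 0 0 0;0 -0.090 0 0 0;0 -0.090 0 0 0",
)

```text
clock: 9.0
tcp_pos: [0.5066, -0.21, 0.0396]
ee_rot: [[-0.978, 0.211, -0.001], [0.211, 0.978, -0.001], [0.001, -0.001, -1.0]]
force: [0.7, -0.3, 0.7]
opening: 0.005
finger_force: 0.0
```

Emit:
apply_moves(
  deltas="0 -0.003 0 0 0;0 -0.006 0 0 0;0 -0.009 0 0 0;0 -0.010 0 0 0;0 -0.010 0 0 0",
)

```text
clock: 9.5
tcp_pos: [0.5046, -0.2186, 0.0394]
ee_rot: [[-0.978, 0.21, -0.001], [0.21, 0.978, 0.0], [0.001, -0.0, -1.0]]
force: [-1.4, 2.3, 0.4]
opening: 0.006
finger_force: 1.0
```

Emit:
apply_moves(
  deltas="0 -0.002 0 0 0;0 -0.004 0 0 0;0 -0.006 0 0 0;0 -0.006 0 0 0",
)

```text
clock: 9.9
tcp_pos: [0.504, -0.2214, 0.0395]
ee_rot: [[-0.977, 0.211, 0.0], [0.211, 0.977, 0.006], [0.001, 0.006, -1.0]]
force: [1.8, 14.1, 6.1]
opening: 0.007
finger_force: 7.3
```

Red is on its stop at 14 N, so I'll back off and lift.

Emit:
apply_moves(
  deltas="0 0.01 0 0 0;0 0.025 0 0 0;0 0.025 -0.03 0 0;0 0.025 -0.07 0 0;0 0.025 -0.11 0 0;0 0.025 -0.15 0 0;0 0.025 -0.18 0 0;0 0.025 -0.18 0 0",
)

```text
clock: 10.7
tcp_pos: [0.5117, -0.2016, 0.2253]
ee_rot: [[-0.978, 0.21, 0.009], [0.21, 0.978, -0.007], [-0.01, -0.005, -1.0]]
force: [0.4, -0.2, 0.6]
opening: 0.004
finger_force: 0.0
```

Emit:
apply_moves(
  deltas="0.04 0.03 0 0 0;0.09 0.06 0 0 0;0.13 0.09 0 0 0;0.13 0.12 0 0 0;0.13 0.12 0 0 0;0.13 0.12 0 0 0",
)

```text
clock: 11.3
tcp_pos: [0.4069, -0.0551, 0.219]
ee_rot: [[-0.978, 0.209, -0.0], [0.209, 0.978, -0.001], [0.0, -0.001, -1.0]]
force: [-0.3, -0.4, -0.0]
opening: 0.006
finger_force: 0.0
```

```bash
python3 look.py a4; python3 - <<'E'
from j import run
c,_=run("a4.pkl","red",(330,220,395,285),None,-12.1)
import numpy as np
print("travel",(c-np.array([512.5,-184.7]))@_, "from hole",(c-np.array([492.1,-280.7]))@_)
run("a4.pkl","blue",(150,190,215,275),(204,224,230,252),-21)
E
```

```text
11.4 [ 0.40729806 -0.05614445  0.21924177] [ 1.06489123 -0.68369326 -0.23188565]
red [ 492.53546143 -280.01889038]
travel -97.38615104580111 from hole 0.7572583662630409
blue [579.34912109 257.56658936] hole [543.30766552 165.89128007] r 12.123992919921875 opening mm 98.5023768697002
```

View pics/a4.png

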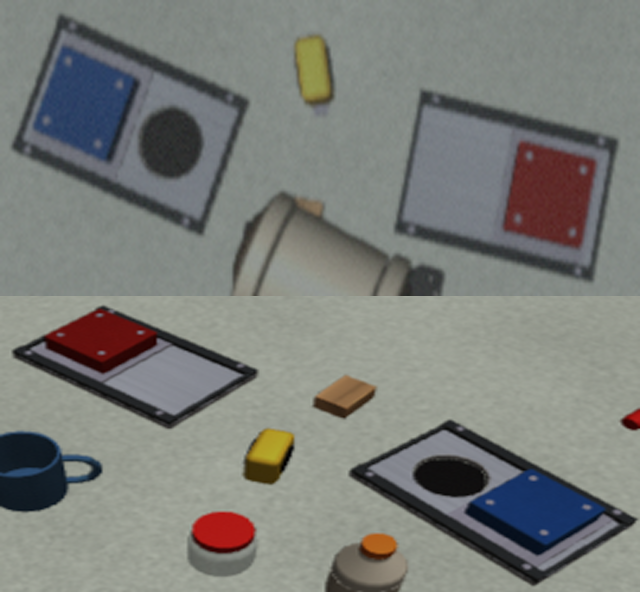

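The red pad covers its hole at (550,195) and the blue hole is bare at (170,143). The tape, offcut, jar, mug and glue look unmoved, and the arm is clear.

```bash
python3 -c "
from bench import r
print(r.sign_off())"
```

```text
the job is handed in; nothing more can be done
None
```

The blue cover was pushed fully open first, then the red cover fully shut, each felt on its stop at about 14 N; the bystanders in the closing view look unmoved, and the job was handed in at about 11.4 s.

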